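# Snap a specimen holder shut in the spring press and lay it on the microscope

## Robot

A 7-joint arm with a two-finger parallel gripper is mounted at the origin on the work surface. World frame = base frame: x ahead of the robot, y to its left, z up, the work surface at z = 0. Lengths are in m, angles in rad, forces in N, time in s.
With the tool pointing down it reaches from about 0.425 to 0.925 m from the base axis. Payload 6.8 kg.
Tool frame: the origin (TCP) lies at the very end of the fingers, on their centre line; the grasp point (between the pads) lies 19 mm behind it; z points along the fingers, y is the line along which they close (so a half turn about z gives the same grasp; the last joint's range is limited). The gripper opens to 85 mm and grips with 20 to 120 N. Pads are 22 mm wide; open, the fingers measure 114 mm over their backs; the gripper's body (76 mm by 85 mm) begins 54 mm behind the grasp point. The pads swing forward as they close: fully open they stand 13 mm farther back than shut.
Start: joints at [1.065, 0.477, 0.022, 1.555, -0.011, 1.109, -0.083], TCP at [0.261, -0.622, 0.231] pointing down, gripper open.
Joint ranges: [-2.96, 2.96], [-0.34, 2.1], [-1.41, 1.46], [0.24, 2.44], [-1.37, 4.51], [0.17, 1.92], [-2.96, 2.96]. Speed limits (rad/s): [2.39, 2.39, 3.14, 3.14, 3.14, 3.14, 3.14].

## Interface

Orientations are given as a rotation vector (axis times angle).
In Python, from bench import r gives the robot as it stands. The module is installed in compiled form; this text tells all that it offers.
- The arm moves only by the tool servo_tool, never from a script. Its argument "commands" is a list of rows, each a list of 7 numbers: the turn, a rotation vector about the world's x, y, z in degrees, then the shift along the world's x, y, z in mm, then the closure, from 0 (fully open) to 1 (shut). A call has 1 to 5 rows; each row is the pose to reach, as a shift and turn from the pose commanded when the call began; what a row does not reach only later rows make up. A row lasts 1/12 s, in which the tool goes at most 41.7 mm and 7.16 degrees, less where a joint would pass 70% of its speed; a pose out of reach is approached as far as the arm can. A call with a gripper value outside its range is refused whole. The fingers move at their own pace and stop on an object; "force" is the grip in N (left out, the last holds). Time passes only in rows, so rows that repeat a pose let the fingers close. It gives the time, the measured TCP pose, the force, the opening and the grip force at its end, in the units of the state.
- r.get_obs(): the state, without advancing time (a new reading comes with each control period).
- r.grab_frame(name): name is "side" or "top"; returns (picture, depth): 480x640x3 uint8, blue, green, red; 480x640 float32, m along the optical axis (not along the pixel's ray), 0 where there is no reading.
- r.camera_info(name): a dict with "vertical_fov" (degrees; the focal length in pixels is half the picture's height over the tangent of half this angle, whatever the lens; pixels are square), "cx", "cy" (the principal point, pixels), "cam_to_world" (4x4, takes a point from camera to world coordinates). Camera axes: x right, y up, looking along -z (the intrinsics and any distortion apply to the point x, -y, -z); pixel columns grow to the right and rows downward; lengths in m; the calibration is good to about 2 mm. A picture is of the moment at which its call begins. camera_info takes no time and is no camera call.
- r.hand_in(): hands the job in; it is judged then, once.
The state is a dict: "clock": time; "joints": joint angles; "qvel": joint speeds; "tau": joint torques, N m; "tcp_pos": TCP position; "orientation": TCP orientation; "contact_force": force on the tool from outside, world axes, zero at the start; "moment": the same for the moment, N m; "grip_width": finger opening in m; "gripper_force": force on a finger pad.
Only numpy, scipy, OpenCV 4.12 (cv2) and the standard library are available. Lean on these libraries where they do the work, as an engineer would, in place of code of your own. Each camera call takes 0.05 s, during which the arm holds its last target. There are 200 camera calls.

## Task

Take the specimen holder by its orange grip and lay it flat on the press with its raised white cover centred under the spring plunger, let go, and push the red plunger head all the way down to its stop, holding it there a moment, so that the cover is fully home; push steadily and do not force it once it has bottomed. Let the plunger spring back up, then take the holder out and lay it flat on the microscope's base with its window centred under the objective, and let go. Leave the pot, the bottle and the vial rack where they are.

Things in the scene. Friction and masses are not known exactly. Their poses are not given: they have to be found in the camera images.
- holder: Loose specimen holder, 200 mm long, lying flat. Origin: mid-length on its underside; +x to the window end, z up. Black frame 80 (x) by 70 mm, 18 mm high, centred at x = +60 mm, carries the white cover; a black strip 30 mm wide, 8 mm thick carries the orange grip bar: x = -100 to -20 mm, 18 mm wide (y), z = 8 to 32 mm. Balance point near x = +5 mm.
- grip_point (a point): Point to pinch the orange grip: in the holder's frame (-60, 0, 22) mm, on the bar's centre line 10 mm below its top. Same axes as the holder; pinch across y (18 mm wide).
- window (a point): Centre of the holder's window on its underside: (60, 0, 0) mm in the holder's frame.
- cover_top (a point): Centre of the top face of the white cover (56 by 50 mm, a clear disc in its middle). 28 mm above the holder's underside with the cover raised, 20 mm with it fully home.
- cover (a joint): How far the cover has been pushed down into the frame, m: 0 fully raised, 0.008 fully home. Stiff (about 6 N), stays where it is left.
- press: Fixed bench press. Origin on the bench under the plunger's axis. Open to -x (robot side), blue column at y = 90 to 126 mm. Grey base, flat top 25 mm high, x = -100 to 60, y = -70 to 130 mm. Blue arm over the axis: 44 mm wide (x), z = 115 to 140 mm. Plunger up: its black foot (radius 22 mm) is at z = 85 mm. The holder goes in from -x, grip end to -x, grip point 120 mm from the axis.
- press_spot (a point): Point on top of the press base (25 mm above the bench) on the plunger's axis; axes as the press.
- head_top (a point): Centre of the top of the red plunger head (54 mm across, flat 48 mm top, 16 mm thick), 200 mm above the bench with the plunger up; it moves with the plunger. Room above and around it is clear.
- plunger (a joint): Plunger travel, m: 0 up, about 0.040 at its stop. Sprung: about 2 N to start it, 8 N near the bottom, plus about 6 N while it drives the cover home over the last 8 mm. It springs back up when released.
- microscope: Fixed white and black microscope. Origin on the bench under the optical axis. Black pillar at y = 105 to 151 mm, x = -25 to 45 mm, eyepieces to +x. White base, flat top 30 mm high, x = -100 to 90, y = -80 to 155 mm, black disc at the optical axis. Objective (radius 30 mm) ends at z = 150 mm; head above (z = 190 to 345 mm) reaches x = -46 mm. The holder goes in from -x, grip end to -x.
- stage_spot (a point): Point on top of the microscope's base (30 mm above the bench) on the optical axis; axes as the microscope.
- pot: Bystander: black specimen pot with white lid, 76 mm across, 73 mm high; origin under its centre.
- bottle: Bystander: amber bottle, 64 mm across, 150 mm high; origin under its centre.
- vial_rack: Bystander: cork rack of white-capped vials, 146 by 78 mm, 92 mm high; origin under its centre.
Mind the look-alikes: they are no part of the job. Of the things that look like the holder, the largest one is meant.

How it is judged:
On the way, in this order (a step that is already met when the one before it is completed fails the run):
1. the holder lies flat on the press base, cover still raised, its window centre within 8 mm of the plunger's axis, released (horizontal distance between window and press_spot below 0.008 m and z of window in the frame of press_spot between -0.004 and 0.004 m and angle between holder's own z axis and vertical below 0.05 rad and contact force between the fingers and holder below 0.1 N and value of joint each of cover, plunger below 0.005 m), for 0.2 s.
2. the plunger is held down at its stop (within 2 mm) with the cover home (within 1.5 mm), pushed by the head, for 0.3 s (value of joint plunger above 0.0385 m and value of joint cover above 0.0065 m and contact force between the fingers and plunger above 1 N), for 0.3 s.
At the end, for the whole second after the job is handed in: The holder lies flat and at rest on the microscope's base, its window centre within 10 mm of the optical axis, released, its cover within 1.5 mm of fully home; the plunger is back up (within 3 mm) (horizontal distance between window and stage_spot below 0.01 m and z of window in the frame of stage_spot between -0.004 and 0.004 m and angle between holder's own z axis and vertical below 0.05 rad and value of joint cover above 0.0065 m and value of joint plunger below 0.003 m and linear speed of holder below 0.01 m/s); the robot touches nothing.
It fails at once if the plunger head is pushed with more than 50 N (contact force between the fingers and plunger above 50 N).
It fails at once if the pot, bottle or vial rack is moved by more than 15 mm (distance of any of pot, bottle, vial_rack from where it was at the start of the episode above 0.015 m).
It also fails if it takes over 70 s, if anything falls off the work surface, if the arm or the gripper's body presses on something with over 40 N, if the wrist force passes 120 N, or if a joint passes its speed limit or range.

## Working session

There is one attempt and no reset: what is moved stays moved. The work goes in short steps, Python scripts to look and compute and a tool call to move; the robot and the scene stay as the last step left them, time stands still between calls to the robot, and variables do not carry over. Pictures are saved under pics/ and viewed, at most 10 in all, crops included, and the job is handed in when it is done.

Besides the shell and the picture viewer there is one more tool, called after "Call:" as a command line: name --pt "numbers of a row" for each row, then --argument value for the rest. servo_tool: Moves the arm, as the interface text tells. Its arguments: {"type":"object","properties":{"commands":{"type":"array"},"force":{"type":"number"}},"required":["commands"]}

```bash
mkdir -p pics
python3 - <<'E'
from bench import r
import cv2,numpy as np
for n in("side","top"):
    p,d=r.grab_frame(n); cv2.imwrite(f"pics/{n}0.png",p); np.savez(f"{n}0.npz",p=p,d=d)
    c=r.camera_info(n); print(n,{k:(v if k!="cam_to_world" else np.round(v,4)) for k,v in c.items()},(d>0).mean())
o=r.get_obs(); print(o)
E
```

```text
side {'vertical_fov': 44.62997342785791, 'cx': 325.3364836658924, 'cy': 253.71211216820058, 'cam_to_world': array([[-0.903 ,  0.2876, -0.3193,  0.0453],
       [-0.4295, -0.5838,  0.689 ,  0.9656],
       [ 0.0117,  0.7592,  0.6507,  1.0378],
       [ 0.    ,  0.    ,  0.    ,  1.    ]])} 0.9959700520833333
top {'vertical_fov': 51.39190789462616, 'cx': 323.88991725011215, 'cy': 247.95418260172323, 'cam_to_world': array([[-0.0268,  0.9937, -0.109 ,  0.3484],
       [-0.9996, -0.0257,  0.0119,  0.004 ],
       [ 0.009 ,  0.1093,  0.994 ,  1.2511],
       [ 0.    ,  0.    ,  0.    ,  1.    ]])} 0.9958040364583334
{'clock': 0.1, 'joints': array([ 1.06488797,  0.47777511,  0.02234887,  1.55634688, -0.01150659,
        1.10930407, -0.08311916]), 'qvel': array([ 4.14619347e-04, -2.40491083e-03,  1.68658972e-03, -4.01511791e-03,
       -3.84622475e-05, -1.21709160e-03,  1.35277546e-03]), 'tau': array([ 4.54756795e-03, -5.97758961e+01,  1.61362287e+00, -2.81955206e+01,
        1.28466095e-02,  5.04671814e-03, -2.95721463e-05]), 'tcp_pos': array([ 0.26127396, -0.62180111,  0.2303868 ]), 'orientation': array([-3.07804381e+00, -6.20427491e-01,  7.16872306e-04]), 'contact_force': array([-0.41902675,  0.30829129, -0.26381239]), 'moment': array([ 0.05596385,  0.00498867, -0.06342038]), 'gripper_force': 0.0, 'grip_width': 0.08545004983015686}
```

View pics/side0.png

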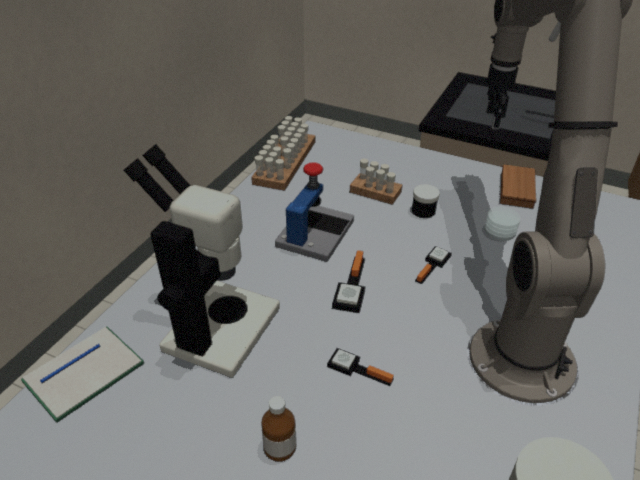

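View pics/top0.png

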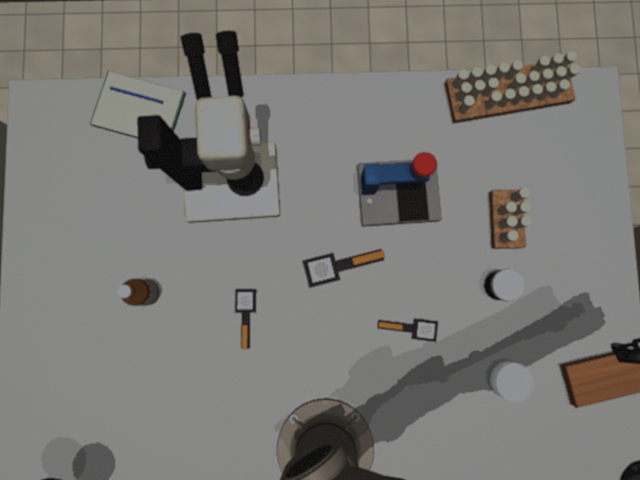

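The top view shows three holder look-alikes: A at (340,265), B at (245,315) and C at (410,328). A is the largest, so it fits. The press head is at (424,165), and the microscope base is at about (232,185). I'll measure these and confirm A in an enlarged crop.

```bash
cat > h.py <<'E'
from bench import r
import cv2,numpy as np
def cam(n):
    c=r.camera_info(n); f=240/np.tan(np.radians(c["vertical_fov"]/2)); return c["cx"],c["cy"],f,np.array(c["cam_to_world"])
def ray(n,u,v):
    cx,cy,f,T=cam(n); d=np.stack([(np.asarray(u,float)-cx)/f,-(np.asarray(v,float)-cy)/f,-np.ones(np.shape(u))],-1)
    return T[:3,3],d@T[:3,:3].T
def plane(n,u,v,z):
    o,d=ray(n,u,v); return o+d*((z-o[2])/d[...,2])[...,None]
def dep(n,u,v,D):
    o,d=ray(n,u,v); return o+d*D[np.asarray(v,int),np.asarray(u,int)][...,None]
def tri(n1,p1,n2,p2):
    o1,d1=ray(n1,*p1);o2,d2=ray(n2,*p2)
    s=np.linalg.lstsq(np.stack([d1,-d2],1),o2-o1,rcond=None)[0]
    a,b=o1+s[0]*d1,o2+s[1]*d2; return (a+b)/2,np.linalg.norm(a-b)
def orange(p):
    h=cv2.cvtColor(p,cv2.COLOR_BGR2HSV); return cv2.inRange(h,(6,150,110),(20,255,255))
def red(p):
    h=cv2.cvtColor(p,cv2.COLOR_BGR2HSV); return cv2.inRange(h,(0,170,90),(4,255,255))|cv2.inRange(h,(174,170,90),(180,255,255))
def blobs(m,a=20):
    n,l,s,c=cv2.connectedComponentsWithStats(m); return [(c[i].round(1),s[i],l==i) for i in range(1,n) if s[i,4]>a]
E
python3 - <<'E'
from h import *
np.set_printoptions(precision=4,suppress=True)
for n in("top","side"):
    z=np.load(n+"0.npz");p,D=z["p"],z["d"]
    for nm,f in(("or",orange),("red",red)):
        for c,s,m in blobs(f(p)):
            v,u=np.nonzero(m); P=dep(n,u,v,D); print(n,nm,c,s,"3D med",np.median(P,0),"zmax",np.percentile(P[:,2],95),"rect",cv2.minAreaRect(np.stack([u,v],1).astype(np.float32)))
    # bench flatness check
    U,V=(np.array([100,300,450,560]),np.array([250,330,260,430])) if n=="top" else (np.array([400,250,330,450]),np.array([280,380,420,300]))
    print("bench",dep(n,U,V,D))
t=np.load("top0.npz")["p"]; s=np.load("side0.npz")["p"]
a=cv2.resize(t[225:350,225:445],None,fx=3.6,fy=3.6,interpolation=3)
cv2.imwrite("pics/cropA.png",a[:600,:800])
b=cv2.resize(t[30:230,80:450],None,fx=2.1,fy=2.1,interpolation=3)
cv2.imwrite("pics/cropB.png",b)
E
```

```text
top or [367.7 257.3] [352 251  32  14 209] 3D med [ 0.4563 -0.1177  0.0324] zmax 0.03660551424379501 rect ((367.5772399902344, 257.28692626953125), (6.945005893707275, 30.97398567199707), 74.93151092529297)
top or [390.  325.3] [379 322  23   8 109] 3D med [ 0.2895 -0.1666  0.0245] zmax 0.02835452558423728 rect ((390.034912109375, 325.2380065917969), (22.467830657958984, 4.823975563049316), 7.594643592834473)
top or [244.  336.1] [242 325   5  23 114] 3D med [0.273  0.1888 0.024 ] zmax 0.027467488933840368 rect ((244.0, 336.0), (22.0, 4.0), 90.0)
top red [424.3 164. ] [413 153  23  23 398] 3D med [ 0.6405 -0.2308  0.2007] zmax 0.2038811079288624 rect ((424.3000793457031, 164.1000213623047), (21.913463592529297, 21.913463592529297), 63.43495178222656)
bench [[ 0.4949  0.5511  0.0008]
 [ 0.2827  0.0537  0.0004]
 [ 0.4462 -0.3263  0.0071]
 [ 0.0249 -0.5736  0.0009]]
side or [356.9 261.2] [352 251  10  20 124] 3D med [ 0.4525 -0.1089  0.0307] zmax 0.033801187272590884 rect ((357.08489990234375, 260.95281982421875), (6.4559454917907715, 20.192001342773438), 15.945395469665527)
side or [424.2 270.8] [418 264  13  14  66] 3D med [ 0.2845 -0.1617  0.0222] zmax 0.026093407074733677 rect ((424.2439270019531, 270.6951599121094), (4.06051778793335, 16.398244857788086), 38.65980529785156)
side or [379.7 372.4] [367 367  26  12 113] 3D med [0.2689 0.1942 0.0215] zmax 0.025655006174321524 rect ((379.39654541015625, 372.2586364746094), (26.183042526245117, 4.270992755889893), 21.801406860351562)
side red [312.6 168.8] [304 164  18  11 161] 3D med [ 0.6363 -0.2211  0.1983] zmax 0.20208378963030504 rect ((312.5, 169.0), (10.0, 17.0), 90.0)
bench [[ 0.3354 -0.1244 -0.0002]
 [ 0.5218  0.3181 -0.0035]
 [ 0.3214  0.3343 -0.0014]
 [ 0.1977 -0.1111 -0.0007]]
```

View pics/cropA.png

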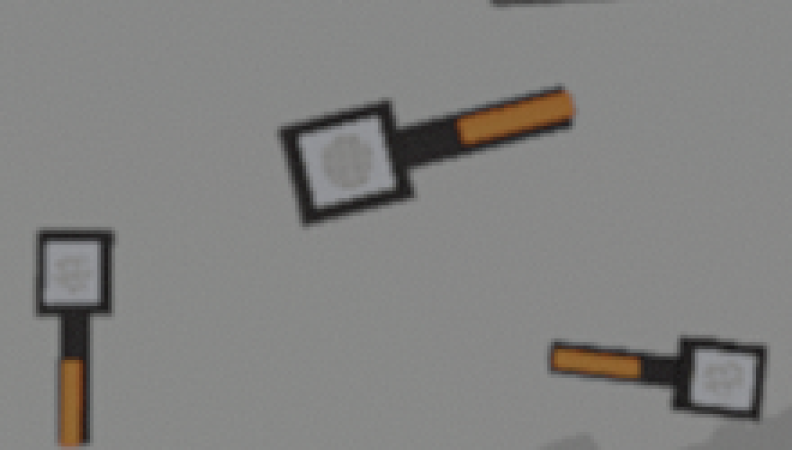

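View pics/cropB.png

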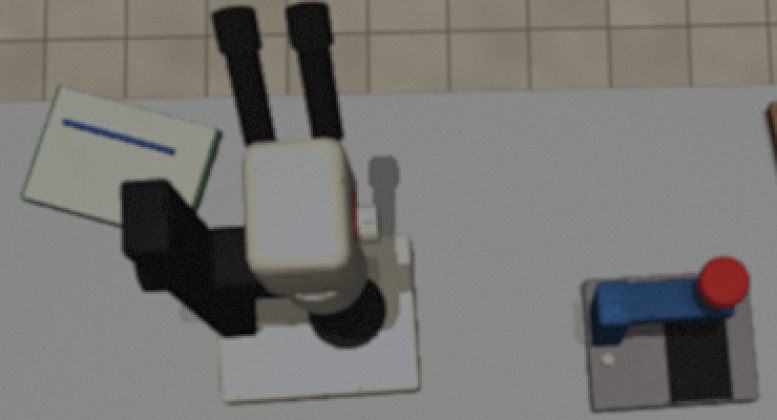

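A at (340,265) in the top view is clearly the largest of the three, with a frame about 27 px wide against about 20 px for the others, so that is the holder. Next I'll measure precisely in both views: frame and grip axis, head top, base edges and stage disc.

Run:
```python
from h import *
np.set_printoptions(precision=4,suppress=True)
T=np.load("top0.npz");S=np.load("side0.npz")
gr=lambda p:cv2.cvtColor(p,cv2.COLOR_BGR2GRAY).astype(int)
gt,gs=gr(T["p"]),gr(S["p"])
for x in(370,385,425): print("press front col",x,gt[214:234,x])
for y in(180,195,210): print("press left row",y,gt[y,350:368],"right",gt[y,430:446])
for x in(190,220,260): print("scope front col",x,gt[208:226,x])
for y in(160,190,210): print("scope right row",y,gt[y,268:286])
# white cover in both views
for n,D,box in(("top",T,(300,250,345,290)),("side",S,(330,280,368,312))):
    hsv=cv2.cvtColor(D["p"],cv2.COLOR_BGR2HSV); x0,y0,x1,y1=box; g=gr(D["p"])[y0:y1,x0:x1]
    print(n,"gray range",np.percentile(g,[2,20,50,80,98]))
    m=np.zeros(g.shape,np.uint8); m[g<70]=255
    for c,s,mm in blobs(m,30):
        v,u=np.nonzero(mm);
        R=cv2.minAreaRect(np.stack([u+x0,v+y0],1).astype(np.float32)); print("dark",R,s)
    if n=="side":
        for row in g[::2]: print(row)
# side disc
for n,D,box in(("side",S,(190,280,270,335)),):
    x0,y0,x1,y1=box;g=gr(D["p"])[y0:y1,x0:x1]
    for c,s,mm in blobs((g<60).astype(np.uint8),30): print("disc",c+[x0,y0],s)
# red tops
for n,D in(("top",T),("side",S)):
    v,u=np.nonzero(red(D["p"]));P=dep(n,u,v,D["d"]);k=P[:,2]>.196
    q=plane(n,u[k],v[k],0.2);print(n,"head centre on z=.2",q.mean(0),cv2.minEnclosingCircle(q[:,:2].astype(np.float32)),k.sum())
# base heights
print("press top z",np.median(dep("top",*np.meshgrid(range(372,395),range(195,218)),T["d"])[...,2]), "scope",np.median(dep("top",*np.meshgrid(range(200,265),range(200,212)),T["d"])[...,2]))
```

```text
press front col 370 [102 103 102 102 102 102 102 104 101  97  77  70 109 134 138 136 137 136
 137 135]
press front col 385 [102 102 101 104 102 104 105 105  96  74  68 109 133 137 136 136 137 135
 136 135]
press front col 425 [ 23  22  28  22  28  38  60  69  95 124 137 137 136 134 137 136 136 136
 137 136]
press left row 180 [136 136 135 126 121 122 119  99  73  70  59  36  18  21  30  47  58  68] right [ 96 100 100  98  98  99  96 102 122 138 135 135 134 136 136 135]
press left row 195 [137 135 136 136 135 135 137 136 114  81  75  85  86  84  82  78  80  84] right [101 102 102  99 101 101 103 101  98 119 134 135 136 136 135 136]
press left row 210 [135 136 135 135 137 134 136 137 139 124  90  75  93 102 101 103 102 101] right [102 102 102 103 101 101 100 102 100  97 103 123 135 137 136 135]
scope front col 190 [145 147 146 144 146 146 144 146 146 144 147 146 130  99  90 117 135 137]
scope front col 220 [146 146 145 147 148 146 145 147 147 144 129  95  79 112 136 136 137 136]
scope front col 260 [147 147 147 145 145 148 145 137 104  84 113 135 137 136 137 136 136 135]
scope right ro
[... 2809 characters left out ...]
 16  24  39  94 148 154 154 152
 152 154]
[145 108  62  52  41  34  23  22  10   9  10   8   2   5  13  10   2   0
   1  13   0   1   3  11   8   4   9   7  17  27  81 141 154 153 153 152
 153 152]
[151 149 148 147 147 142 138 133 125 113  85  90  72  56  51  52  37  26
  28  10   8  16   9  16  16  18   4   6   7  42 104 148 152 154 152 153
 152 154]
disc [211.7 307.9] [   0    0   57   55 1883]
top head centre on z=.2 [ 0.6409 -0.2309  0.2   ] ((0.6409029364585876, -0.23096458613872528), 0.024869123473763466) 394
side head centre on z=.2 [ 0.637  -0.2223  0.2   ] ((0.6366236805915833, -0.22133108973503113), 0.0241808220744133) 121
press top z 0.026033652747327052 scope 0.030840509524536874
```

Run:
```python
from h import *
np.set_printoptions(precision=2,suppress=True,linewidth=200)
T=np.load("top0.npz")["p"];S=np.load("side0.npz")["p"]
g=cv2.GaussianBlur(cv2.cvtColor(T,cv2.COLOR_BGR2GRAY),(5,5),0).astype(float)
def sub(a):
    d=np.abs(np.diff(a));i=np.argmax(d);w=d[max(0,i-2):i+3];return max(0,i-2)+.5+(w*np.arange(len(w))).sum()/w.sum()
xs=np.array([x for x in range(20,610,20) if not(90<x<190 or 440<x<585 or 185<x<245)])
ys=np.array([60+sub(g[60:90,x]) for x in xs]);c=np.polyfit(xs,ys,1);print("top edge",xs,ys-np.polyval(c,xs))
ys2=np.arange(90,470,20);
x2=np.array([605+sub(g[y,605:639]) for y in ys2]);print(x2)
g=cv2.GaussianBlur(cv2.cvtColor(S,cv2.COLOR_BGR2GRAY),(5,5),0).astype(float)
xs=np.arange(10,300,15);y0=400-(xs)*280/300
ys=np.array([int(y)-30+sub(g[int(y)-30:int(y)+30,x]) for x,y in zip(xs,y0)]);print("side edge",np.stack([xs,ys],1).tolist())
xs=np.arange(310,640,15);y0=122+(xs-305)*.27
ys=np.array([int(y)-15+sub(g[int(y)-15:int(y)+15,x]) for x,y in zip(xs,y0)]);print("side back",np.stack([xs,ys],1).tolist())
```

```text
top edge [ 20  40  60  80 260 280 300 320 340 360 380 400 420 440 600] [ 0.14  0.02 -0.14 -0.3   0.7   0.05 -0.05 -0.57  0.41  0.13 -0.14 -0.56  0.48 -0.1  -0.06]
[636.93 620.87 622.5  624.57 626.28 628.5  630.17 633.21 635.14 636.47 637.09    nan 631.5  611.61 608.5  610.5  633.5  608.5  605.5 ]
side edge [[10.0, 384.6463414634146], [25.0, 370.6219512195122], [40.0, 356.61764705882354], [55.0, 374.76190476190476], [70.0, 360.7738095238095], [85.0, 315.5886075949367], [100.0, 301.6375], [115.0, 287.625], [130.0, 273.65384615384613], [145.0, 260.3], [160.0, 222.0], [175.0, 223.56849315068493], [190.0, 228.39333333333332], [205.0, 187.40540540540542], [220.0, 190.66981132075472], [235.0, 177.48765432098764], [250.0, 163.64102564102564], [265.0, 144.43975903614458], [280.0, 124.73188405797102], [295.0, 117.15384615384616]]
side back [[310.0, 113.83333333333333], [325.0, 117.57792207792208], [340.0, 121.28571428571429], [355.0, 124.52666666666667], [370.0, 128.3235294117647], [385.0, 131.6604938271605], [400.0, 135.34146341463415], [415.0, 138.7987012987013], [430.0, 149.52702702702703], [445.0, 152.9142857142857], [460.0, 156.56849315068493], [475.0, 160.375], [490.0, 163.72222222222223], [505.0, 164.42], [520.0, 166.71052631578948], [535.0, 174.66666666666666], [550.0, 175.0], [565.0, 179.5], [580.0, 183.5], [595.0, 212.6], [610.0, 193.0], [625.0, 196.77272727272728]]<stdin>:6: RuntimeWarning: invalid value encountered in scalar divide
```

Run:
```python
from h import *
from scipy.spatial.transform import Rotation as R
np.set_printoptions(precision=4,suppress=True,linewidth=200)
P=lambda pts,z:plane("top",np.array(pts)[:,0],np.array(pts)[:,1],z)[:,:2]
def frame(front,right,z,cx,cy):
    f,q=P(front,z),P(right,z)
    a=np.polyfit(f[:,1],f[:,0],1); b=np.polyfit(q[:,0],q[:,1],1)
    # front edge runs along y
    yf=np.arctan2(-a[0],1); yr=np.arctan(b[0]); print("yaw front,right deg",np.degrees([yf,yr]))
    M=np.array([[1,-a[0]],[-b[0],1]]);c=np.linalg.solve(M,[a[1],b[1]])
    y=(yf+yr)/2; Rz=np.array([[np.cos(y),-np.sin(y)],[np.sin(y),np.cos(y)]])
    print("corner",c,"origin",c-Rz@[cx,cy],"yaw",np.degrees(y))
frame([(370,223.7),(385,222.7)],[(438.2,180),(439.1,195),(440.6,210)],.025,-.1,-.07)
frame([(190,220.3),(220,218.5),(260,216)],[(275,160),(277.2,190),(278.7,210)],.03,-.1,-.08)
b=plane("top",np.array([367.7]),np.array([257.3]),.032)[0]; f=plane("top",np.array([325.5]),np.array([268.6]),.018)[0]
d=f-b;print("bar",b,"frame",f,"len(120)",np.linalg.norm(d[:2]),"yaw",np.degrees(np.arctan2(d[1],d[0])))
o=r.get_obs();Rm=R.from_rotvec(o["orientation"]).as_matrix();print(Rm)
# project tcp to both
for n in("side","top"):
    cx,cy,fo,T=cam(n);q=np.linalg.inv(T)@np.r_[o["tcp_pos"],1];print(n,cx+fo*q[0]/-q[2],cy-fo*q[1]/-q[2])
S=np.load("side0.npz")["p"];T=np.load("top0.npz")["p"]
cv2.imwrite("pics/c3.png",np.hstack([cv2.resize(S[20:140,450:550],None,fx=4,fy=4,interpolation=3),cv2.resize(S[270:390,150:250],None,fx=4,fy=4,interpolation=3)]))
```

```text
yaw front,right deg [2.3954 1.5177]
corner [ 0.548  -0.3052] origin [ 0.6456 -0.2318] yaw 1.9565328165320788
yaw front,right deg [2.1238 3.1916]
corner [0.5677 0.0983] origin [0.6639 0.1829] yaw 2.6577242816526643
bar [ 0.4562 -0.1175  0.032 ] frame [ 0.4321 -0.0134  0.018 ] len(120) 0.10692762279110403 yaw 103.03335722491042
[[ 0.9219  0.3874 -0.0008]
 [ 0.3874 -0.9219  0.0015]
 [-0.0001 -0.0017 -1.    ]]
side 490.67255440011024 123.50705180506012
top 628.6547362266559 337.61264265428133
```

View pics/c3.png

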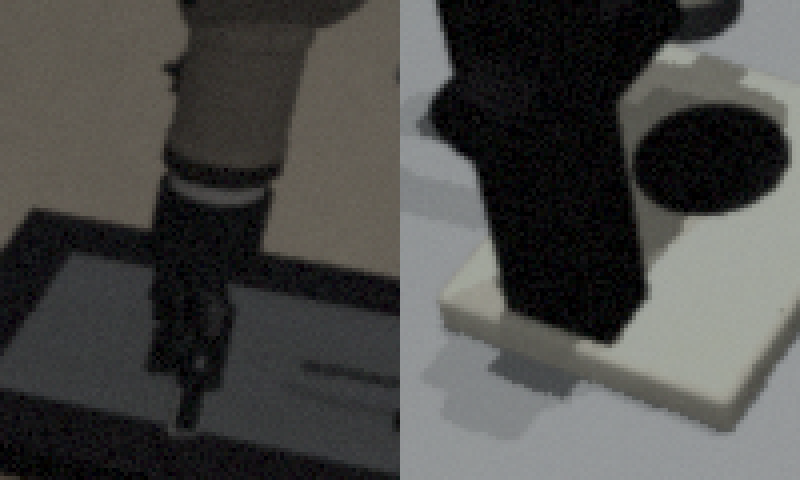

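The side crop shows the gripper tip at about (497,126), a few pixels from where the calibration projects it, and the stage disc centred at about (228,309.5). I'll cross-check the camera bias using the cover and the disc in both views.

```bash
cat >> h.py <<'E'
def cover(p,box,t=70):
    "centroid of the bright hole inside the dark frame"
    x0,y0,x1,y1=box;g=cv2.cvtColor(p,cv2.COLOR_BGR2GRAY)[y0:y1,x0:x1]
    s=4;G=cv2.resize(g,None,fx=s,fy=s,interpolation=cv2.INTER_LINEAR)
    cs,h=cv2.findContours((G<t).astype(np.uint8),cv2.RETR_CCOMP,cv2.CHAIN_APPROX_NONE)
    k=[c for c,q in zip(cs,h[0]) if q[3]>=0]
    if not k:return None
    c=max(k,key=cv2.contourArea);m=cv2.moments(c)
    R=cv2.minAreaRect(c)
    return np.array([m["m10"],m["m01"]])/m["m00"]/s-.375+[x0,y0],np.array(R[1])/s,R[2]
E
python3 - <<'E'
from h import *
np.set_printoptions(precision=4,suppress=True,linewidth=200)
T=np.load("top0.npz")["p"];S=np.load("side0.npz")["p"]
a=cover(T,(295,240,350,295),90);b=cover(S,(325,270,372,318),110);print(a,b)
print("tri",tri("top",a[0],"side",b[0]),plane("top",*a[0],.028),plane("side",*b[0],.028))
g=cv2.cvtColor(S,cv2.COLOR_BGR2GRAY)
cs,_=cv2.findContours((g[288:330,208:252]<50).astype(np.uint8),0,1)
for c in cs:
    if cv2.contourArea(c)>100:
        e=cv2.fitEllipse(c);ec=np.array(e[0])+[208,288];print("disc",e,ec,plane("side",*ec,.03))
hs=blobs(red(S))[0];print("head tri",tri("top",(424.3,164),"side",(312.6,166.8)), "bar tri",tri("top",(367.7,257.3),"side",(357.2,259.8)))
E
```

```text
(array([320.8743, 269.4963]), array([21.5615, 23.9553]), 75.65067291259766) NoneTraceback (most recent call last):
  File "<stdin>", line 5, in <module>
TypeError: 'NoneType' object is not subscriptable
```

Run:
```python
from h import *
np.set_printoptions(precision=4,suppress=True,linewidth=200)
T=np.load("top0.npz")["p"];S=np.load("side0.npz")["p"]
a=cover(T,(295,240,350,295),90)
print(plane("top",*a[0],.028))
for t in(118,125,130):
    b=cover(S,(325,270,372,318),t)
    if b: print(t,b,"tri",tri("top",a[0],"side",b[0]),plane("side",*b[0],.028))
g=cv2.cvtColor(S,cv2.COLOR_BGR2GRAY)
cs,_=cv2.findContours((g[288:330,208:252]<50).astype(np.uint8),0,1)
for c in cs:
    if cv2.contourArea(c)>100:
        e=cv2.fitEllipse(c);ec=np.array(e[0])+[208,288];print("disc",e,ec,plane("side",*ec,.03))
print("head tri",tri("top",(424.3,164),"side",(312.6,166.8)), "bar tri",tri("top",(367.7,257.3),"side",(357.2,259.8)))
```

```text
[ 0.4295 -0.0018  0.028 ]
118 (array([348.5878, 292.7421]), array([21.1848, 17.4039]), 11.09372329711914) tri (array([ 0.4293, -0.0021,  0.0209]), np.float64(0.0015133880862963234)) [0.4258 0.0045 0.028 ]
125 (array([348.6003, 292.6835]), array([21.1164, 17.0006]), 10.61965560913086) tri (array([ 0.4292, -0.0021,  0.0211]), np.float64(0.0015239994916249231)) [0.4259 0.0043 0.028 ]
130 (array([348.6246, 292.648 ]), array([20.9321, 16.7703]), 10.61965560913086) tri (array([ 0.4292, -0.0021,  0.0212]), np.float64(0.001571473978297696)) [0.4259 0.0042 0.028 ]
disc ((18.868846893310547, 21.22958755493164), (26.100107192993164, 38.46870422363281), 80.2238540649414) [226.8688 309.2296] [0.6627 0.1852 0.03  ]
head tri (array([ 0.6414, -0.2313,  0.1974]), np.float64(0.00013723112415505058)) bar tri (array([ 0.4558, -0.1182,  0.028 ]), np.float64(0.001500576296647406))
```

The measurements are consistent:

| Item | Measured | Check |
|---|---|---|
| Cover-to-grip distance | 119 mm | 120 mm expected |
| Holder yaw | 103° | – |
| Grip | (0.456, -0.118) | – |
| Press axis | (0.641, -0.231) | – |
| Stage spot | about (0.664, 0.182) | – |
| Heights | z agrees to a few mm | – |

Next I'll move above the grip.

Call:
servo_tool --pt "0 0 35 70 180 -60 0" --pt "0 0 35 70 180 -60 0" --pt "0 0 35 70 180 -60 0" --pt "0 0 35 70 180 -60 0" --pt "0 0 35 70 180 -60 0" --force 60

```text
clock: 0.52
tcp_pos: [0.332, -0.4392, 0.1703]
orientation: [-2.744, -1.528, -0.0]
contact_force: [0.2, -0.3, 0.1]
grip_width: 0.0857
gripper_force: 0.0
```

Call:
servo_tool --pt "0 0 35 70 180 -40 0" --pt "0 0 35 70 180 -40 0" --pt "0 0 35 70 180 -40 0" --pt "0 0 35 70 180 -40 0" --pt "0 0 35 70 180 -40 0"

```text
clock: 0.93
tcp_pos: [0.402, -0.2586, 0.1307]
orientation: [-2.156, -2.284, -0.001]
contact_force: [1.4, -0.5, -0.6]
grip_width: 0.0853
gripper_force: 0.0
```

Call:
servo_tool --pt "0 0 10 55 144 -30 0" --pt "0 0 10 55 144 -30 0" --pt "0 0 10 55 144 -30 0" --pt "0 0 10 55 144 -30 0" --pt "0 0 10 55 144 -30 0"

```text
clock: 1.35
tcp_pos: [0.4584, -0.111, 0.1007]
orientation: [-1.947, -2.463, -0.005]
contact_force: [0.2, -0.1, -0.1]
grip_width: 0.0855
gripper_force: 0.0
```

Run:
```python
from h import *
from scipy.spatial.transform import Rotation as R
p,d=r.grab_frame("side");q,d2=r.grab_frame("top")
cv2.imwrite("pics/a1.png",np.hstack([cv2.resize(p[200:320,300:400],None,fx=4,fy=4),cv2.resize(q[195:315,300:400],None,fx=4,fy=4)]))
o=r.get_obs();print(o["tcp_pos"],R.from_rotvec(o["orientation"]).as_matrix().round(3),o["joints"].round(2))
for n in("side","top"):
    cx,cy,fo,T=cam(n);k=np.linalg.inv(T)@np.r_[o["tcp_pos"],1];print(n,cx+fo*k[0]/-k[2],cy-fo*k[1]/-k[2])
```

```text
[ 0.45649446 -0.11687835  0.10091184] [[-0.225  0.974 -0.001]
 [ 0.974  0.225  0.001]
 [ 0.001 -0.001 -1.   ]] [ 0.5   0.36 -0.45  2.12  0.24  0.7   0.12]
side 357.82597112406603 238.40964828282694
top 370.27828918440844 254.48780703311388
```

View pics/a1.png

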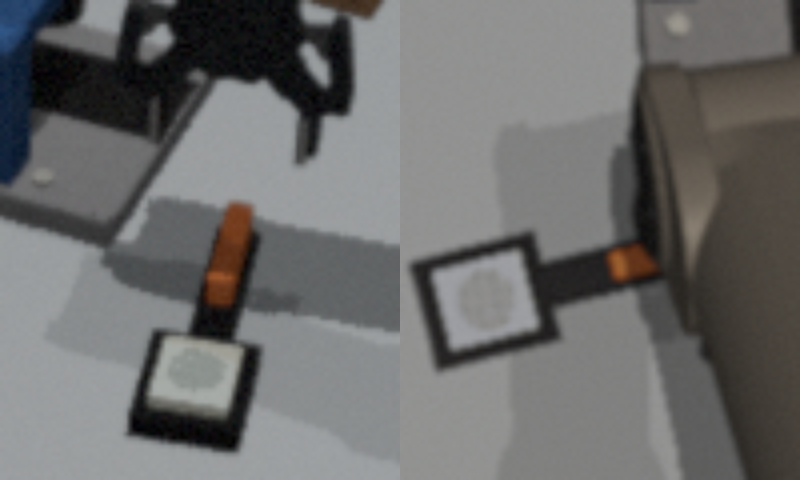

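The side crop shows the open fingers at about (339,232) and (376,240), straddling the bar, and their midpoint matches the projected TCP. The calibration is good here, so I'll descend and grip.

Call:
servo_tool --pt "0 0 0 0 -1 -35 0" --pt "0 0 0 0 -1 -65 0" --pt "0 0 0 0 -1 -82 0" --pt "0 0 0 0 -1 -89 0" --pt "0 0 0 0 -1 -89 0"

```text
clock: 1.87
tcp_pos: [0.455, -0.1205, 0.011]
orientation: [-1.961, -2.451, 0.003]
contact_force: [-0.6, -0.7, -0.2]
grip_width: 0.0853
gripper_force: 0.0
```

Call:
servo_tool --pt "0 0 0 0 0 0 1" --pt "0 0 0 0 0 0 1" --pt "0 0 0 0 0 0 1" --pt "0 0 0 0 0 0 1" --pt "0 0 0 0 0 0 1" --force 60

```text
clock: 2.28
tcp_pos: [0.457, -0.1195, 0.013]
orientation: [1.96, 2.454, 0.001]
contact_force: [-0.3, 0.4, 0.6]
grip_width: 0.0258
gripper_force: 0.0
```

Call:
servo_tool --pt "0 0 0 0 0 0 1" --pt "0 0 0 0 0 0 1" --pt "0 0 0 0 0 0 1" --pt "0 0 0 0 0 0 1" --pt "0 0 0 0 0 0 1"

```text
clock: 2.7
tcp_pos: [0.4571, -0.1195, 0.0131]
orientation: [1.959, 2.454, 0.0]
contact_force: [-1.3, -0.8, 7.0]
grip_width: 0.0168
gripper_force: 59.7
```

Call:
servo_tool --pt "0 0 0 0 0 20 1" --pt "0 0 0 0 0 45 1" --pt "0 0 0 0 0 75 1" --pt "0 0 0 0 0 100 1" --pt "0 0 0 0 0 110 1"

```text
clock: 3.12
tcp_pos: [0.458, -0.1195, 0.1253]
orientation: [1.957, 2.452, 0.003]
contact_force: [1.0, -0.4, -1.5]
grip_width: 0.0171
gripper_force: 59.0
```

Call:
servo_tool --pt "0 0 -6 -4 -8 0 1" --pt "0 0 -12 -8 -16 0 1" --pt "0 0 -18 -12 -24 0 1" --pt "0 0 -24 -16 -32 0 1" --pt "0 0 -30 -20 -40 0 1"

```text
clock: 3.53
tcp_pos: [0.4356, -0.1596, 0.1216]
orientation: [-2.533, -1.857, 0.001]
contact_force: [0.4, 0.1, -2.1]
grip_width: 0.0167
gripper_force: 59.0
```

Call:
servo_tool --pt "0 0 -6 -4 -8 0 1" --pt "0 0 -12 -8 -16 0 1" --pt "0 0 -18 -12 -24 0 1" --pt "0 0 -24 -16 -32 0 1" --pt "0 0 -30 -20 -40 0 1"

```text
clock: 3.95
tcp_pos: [0.4155, -0.1995, 0.1215]
orientation: [-2.927, -1.138, 0.002]
contact_force: [0.5, -0.6, -2.1]
grip_width: 0.0167
gripper_force: 59.0
```

Call:
servo_tool --pt "0 0 -6 -4 -8 0 1" --pt "0 0 -12 -8 -16 0 1" --pt "0 0 -18 -12 -24 0 1" --pt "0 0 -24 -16 -32 0 1" --pt "0 0 -30 -16 -35 0 1"

```text
clock: 4.37
tcp_pos: [0.3988, -0.2352, 0.1215]
orientation: [-3.123, -0.339, 0.003]
contact_force: [0.8, 0.1, -1.5]
grip_width: 0.0172
gripper_force: 59.0
```

Call:
servo_tool --pt "0 0 -6 0 0 -20 1" --pt "0 0 -11 0 0 -40 1" --pt "0 0 -11 0 0 -45 1" --pt "0 0 -11 0 0 -45 1" --pt "0 0 -11 0 0 -45 1"

```text
clock: 4.78
tcp_pos: [0.4002, -0.2341, 0.0772]
orientation: [-3.141, -0.054, 0.002]
contact_force: [0.1, -0.5, -1.7]
grip_width: 0.0165
gripper_force: 59.0
```

Run:
```python
from h import *
from scipy.spatial.transform import Rotation as R
p,d=r.grab_frame("side");q,d2=r.grab_frame("top")
np.savez("b.npz",p=p,q=q,d=d,d2=d2)
cv2.imwrite("pics/b1.png",np.hstack([cv2.resize(p[150:290,280:400],None,fx=3.3,fy=3.3),cv2.resize(q[130:270,345:465],None,fx=3.3,fy=3.3)]))
o=r.get_obs();print(o["tcp_pos"],R.from_rotvec(o["orientation"]).as_matrix().round(3),o["contact_force"],o["grip_width"])
```

```text
[ 0.40102814 -0.23447456  0.07800433] [[ 0.999  0.033  0.001]
 [ 0.033 -0.999 -0.   ]
 [ 0.001  0.    -1.   ]] [ 0.23770875 -0.52369269 -1.05371013] 0.016874155151074724
```

View pics/b1.png

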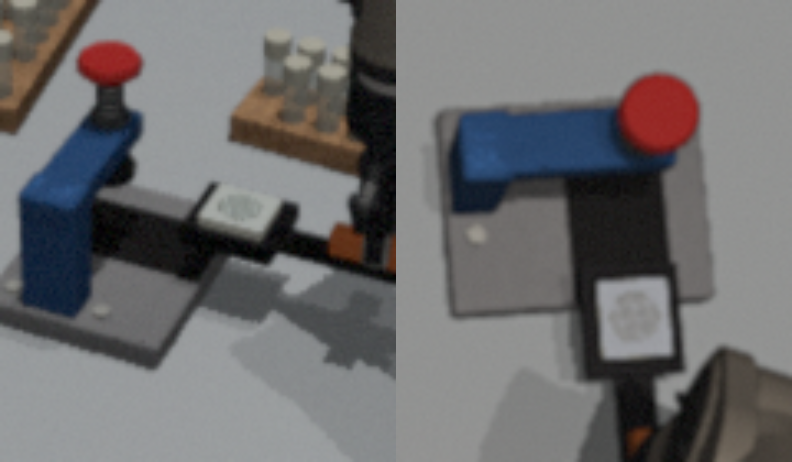

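The holder hangs level and lined up with the press: cover at about (352,213) in the side view and (417,225) in the top view. I'll check its offset from the TCP.

Run:
```python
from h import *
np.set_printoptions(precision=4,suppress=True)
z=np.load("b.npz");p,q=z["p"],z["q"]
g=cv2.cvtColor(q,cv2.COLOR_BGR2GRAY)
for nm,im,dd,box in(("top",q,z["d2"],(398,205,435,250)),("side",p,z["d"],(325,190,380,240))):
    x0,y0,x1,y1=box;G=cv2.cvtColor(im,cv2.COLOR_BGR2GRAY)[y0:y1,x0:x1]
    n,l,s,c=cv2.connectedComponentsWithStats((G>(95 if nm=="top" else 105)).astype(np.uint8))
    for i in range(1,n):
        if 150<s[i,4]<900:
            cc=c[i]+[x0,y0];v,u=np.nonzero(l==i);P=dep(nm,u+x0,v+y0,dd);A=np.c_[P[:,:2]-P[:,:2].mean(0),np.ones(len(P))];k=np.abs(P[:,2]-np.median(P[:,2]))<.006
            print(nm,cc,s[i],plane(nm,*cc,.093),np.median(P,0),"slopes",np.linalg.lstsq(A[k],P[k,2],rcond=None)[0][:2],cv2.minAreaRect(np.stack([u,v],1).astype(np.float32)))
            if nm=="top":ct=cc
            else:print("tri",tri("top",ct,"side",cc))
```

```text
top [416.8948 225.9904] [  8   9  23  25 523] [ 0.5217 -0.2299  0.093 ] [ 0.5217 -0.2303  0.0917] slopes [0.0035 0.0125] ((18.913793563842773, 20.965518951416016), (24.166234970092773, 21.591825485229492), 85.2363510131836)
side [368.006  232.3353] [ 25  37  30  13 167] [ 0.446  -0.1608  0.093 ] [ 0.4818 -0.2719 -0.0006] slopes [0.0016 0.0276] ((39.0294189453125, 42.38235092163086), (29.346811294555664, 11.399173736572266), 14.03624439239502)
tri (array([ 0.5074, -0.2529,  0.0121]), np.float64(0.0542099178455124))
```

Cover measured at (0.5217, -0.2299, 0.092), 120.7 mm ahead of the TCP, and level. I'll lower to entry height and slide in.

Call:
servo_tool --pt "0 0 0 0 0 -15 1" --pt "0 0 0 0 -1 -26 1" --pt "0 0 0 15 -1 -26 1" --pt "0 0 0 40 -1 -26 1" --pt "0 0 0 65 -1 -26 1"

```text
clock: 5.3
tcp_pos: [0.4661, -0.2358, 0.0521]
orientation: [3.141, 0.049, 0.001]
contact_force: [1.0, 0.3, -2.0]
grip_width: 0.0168
gripper_force: 59.0
```

Call:
servo_tool --pt "0 0 0 25 0 0 1" --pt "0 0 0 43 0 0 1" --pt "0 0 0 53 0 0 1" --pt "0 0 0 55 0 0 1" --pt "0 0 0 55 0 0 1"

```text
clock: 5.72
tcp_pos: [0.5204, -0.2354, 0.0516]
orientation: [3.141, 0.05, 0.0]
contact_force: [0.3, -0.2, -1.5]
grip_width: 0.017
gripper_force: 59.0
```

Run:
```python
from h import *
p,d=r.grab_frame("side");q,d2=r.grab_frame("top")
np.savez("c.npz",p=p,q=q,d=d,d2=d2)
cv2.imwrite("pics/d1.png",np.hstack([cv2.resize(p[160:260,270:370],None,fx=4,fy=4,interpolation=3),cv2.resize(q[140:240,360:460],None,fx=4,fy=4,interpolation=3)]))
o=r.get_obs();print(o["tcp_pos"],o["contact_force"])
```

```text
[ 0.51883603 -0.23560383  0.05124981] [-0.90790395 -0.34070578 -1.1148353 ]
```

View pics/d1.png

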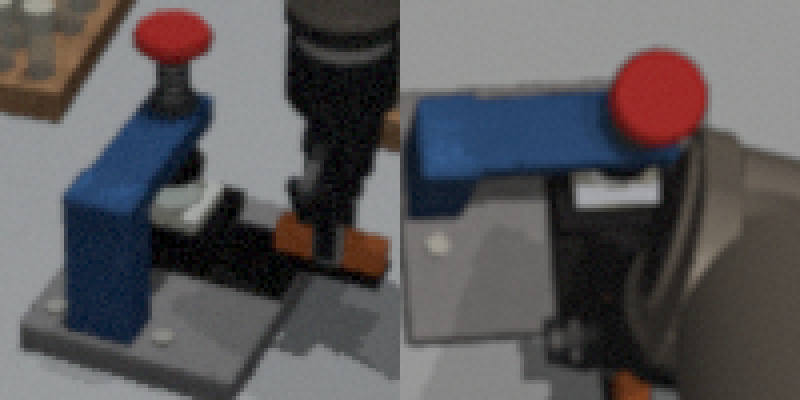

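The side crop shows the cover under the foot, centred at about (316,210), with the head above it. Lowering by 13 mm with a 1.5 mm forward correction.

Call:
servo_tool --pt "0 0 0 1.5 0 -5 1" --pt "0 0 0 1.5 0 -9 1" --pt "0 0 0 1.5 0 -12 1" --pt "0 0 0 1.5 0 -13 1" --pt "0 0 0 1.5 0 -13 1"

```text
clock: 6.23
tcp_pos: [0.5214, -0.2354, 0.0382]
orientation: [-3.141, -0.049, 0.001]
contact_force: [-0.7, 0.2, -1.6]
grip_width: 0.017
gripper_force: 59.2
```

Call:
servo_tool --pt "0 0 0 0 0 -0.5 1" --pt "0 0 0 0 0 -1 1" --pt "0 0 0 0 0 -1 1"

```text
clock: 6.48
tcp_pos: [0.5215, -0.2354, 0.038]
orientation: [-3.141, -0.049, 0.001]
contact_force: [-4.6, 1.6, 9.7]
grip_width: 0.0168
gripper_force: 60.7
```

Contact. Releasing: window = 0.5215 + 0.1207 = 0.642, -0.231.

Call:
servo_tool --pt "0 0 0 0 0 0.5 0.5" --pt "0 0 0 0 0 0.5 0" --pt "0 0 0 0 0 0.5 0" --pt "0 0 0 0 0 0.5 0" --pt "0 0 0 0 0 0.5 0"

```text
clock: 6.9
tcp_pos: [0.5221, -0.2353, 0.0377]
orientation: [3.141, 0.049, 0.0]
contact_force: [-0.3, -0.7, 0.3]
grip_width: 0.0759
gripper_force: 0.0
```

Call:
servo_tool --pt "0 0 0 0 0 0 0" --pt "0 0 0 0 0 20 0" --pt "0 0 0 0 0 50 0" --pt "0 0 0 -30 0 90 0" --pt "0 0 0 -60 0 130 0"

```text
clock: 7.32
tcp_pos: [0.4722, -0.2348, 0.1553]
orientation: [-3.141, -0.052, 0.0]
contact_force: [0.1, -0.5, 1.2]
grip_width: 0.0855
gripper_force: 0.0
```

Call:
servo_tool --pt "0 0 0 -20 -20 40 1" --pt "0 0 0 -40 -50 80 1" --pt "0 0 0 -60 -80 90 1" --pt "0 0 0 -60 -80 90 1" --pt "0 0 0 -60 -80 90 1"

```text
clock: 7.73
tcp_pos: [0.4103, -0.3195, 0.2467]
orientation: [3.138, 0.038, 0.004]
contact_force: [0.6, -0.7, -0.1]
grip_width: 0.0259
gripper_force: 0.0
```

Run:
```python
from h import *
p,d=r.grab_frame("side");q,d2=r.grab_frame("top")
np.savez("e.npz",p=p,q=q,d=d,d2=d2)
cv2.imwrite("pics/e1.png",np.hstack([cv2.resize(p[160:260,270:370],None,fx=4,fy=4,interpolation=3),cv2.resize(q[140:240,360:460],None,fx=4,fy=4,interpolation=3)]))
for n,im,dd in(("top",q,d2),("side",p,d)):
    for nm,f in(("or",orange),("red",red)):
        for c,s,m in blobs(f(im)):
            v,u=np.nonzero(m);print(n,nm,c,s,np.median(dep(n,u,v,dd),0).round(4),plane(n,*c,.032+.025 if nm=="or" else .2).round(4))
o=r.get_obs();print(o["tcp_pos"],o["contact_force"],o["grip_width"])
```

```text
top or [416.1 227.7] [412 212   9  33 224] [ 0.5233 -0.2348  0.0577] [ 0.5229 -0.235   0.057 ]
top or [390.1 325.4] [379 322  23   8 119] [ 0.2892 -0.1668  0.0239] [ 0.2906 -0.1623  0.057 ]
top or [244.2 335.7] [242 325   6  23 123] [0.2754 0.1885 0.0234] [0.276  0.1833 0.057 ]
top red [424.2 164.1] [413 153  23  23 403] [ 0.6403 -0.2302  0.2008] [ 0.6405 -0.2305  0.2   ]
side or [351.7 221.7] [339 217  27  10 109] [ 0.5221 -0.2296  0.0554] [ 0.5195 -0.2274  0.057 ]
side or [424.1 270.6] [418 264  13  14  69] [ 0.2849 -0.1644  0.0214] [ 0.277  -0.1234  0.057 ]
side or [379.7 372.4] [367 367  26  12 111] [0.2689 0.1937 0.022 ] [0.2612 0.2207 0.057 ]
side red [312.7 168.7] [304 164  18  11 157] [ 0.6365 -0.2202  0.1985] [ 0.6351 -0.2193  0.2   ]
[ 0.41185431 -0.31507333  0.24415353] [ 0.89447889  0.93256724 -0.80716082] 0.009805856211659183
```

View pics/e1.png

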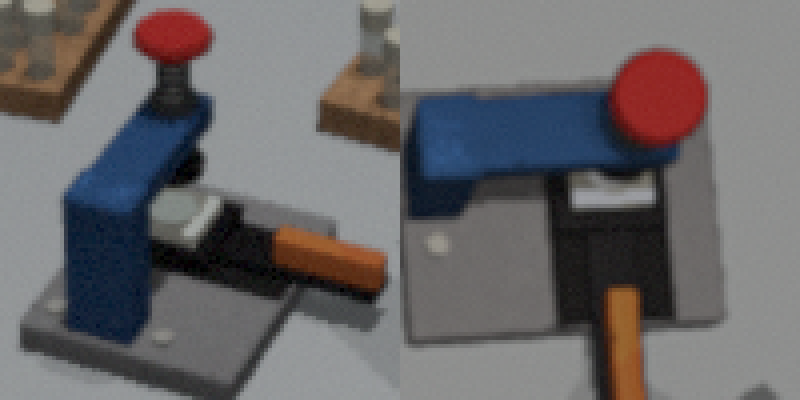

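The holder lies flat, with its cover under the foot at about (316,212) in the side view. The grip measures (0.523, -0.235), so the window is about 2 mm from the axis. Now to the plunger head.

Call:
servo_tool --pt "0 0 0 35 10 5 1" --pt "0 0 0 75 25 5 1" --pt "0 0 0 115 40 5 1" --pt "0 0 0 150 55 5 1" --pt "0 0 0 180 70 5 1"

```text
clock: 8.25
tcp_pos: [0.595, -0.241, 0.2475]
orientation: [-3.139, -0.055, 0.002]
contact_force: [0.9, -0.1, 1.0]
grip_width: -0.0003
gripper_force: 0.0
```

Call:
servo_tool --pt "0 0 0 30 10 0 1" --pt "0 0 0 45 14 0 1" --pt "0 0 0 49 14 0 1" --pt "0 0 0 49 14 -15 1" --pt "0 0 0 49 14 -30 1"

```text
clock: 8.67
tcp_pos: [0.6415, -0.2297, 0.2183]
orientation: [-3.141, -0.052, 0.001]
contact_force: [0.0, 1.0, -1.5]
grip_width: 0.0003
gripper_force: 0.0
```

Call:
servo_tool --pt "0 0 0 0 0 0 1" --pt "0 0 0 0 0 0 1"

```text
clock: 8.83
tcp_pos: [0.6398, -0.2304, 0.2178]
orientation: [-3.14, -0.05, 0.006]
contact_force: [0.2, -0.1, 0.8]
grip_width: 0.0001
gripper_force: 0.0
```

Centred over the head. Descending to about z = 0.20, then pushing.

Call:
servo_tool --pt "0 0 0 0 0 -8 1" --pt "0 0 0 0 0 -14 1" --pt "0 0 0 0 0 -18 1" --pt "0 0 0 0 0 -21 1" --pt "0 0 0 0 0 -24 1"

```text
clock: 9.25
tcp_pos: [0.6408, -0.2313, 0.1956]
orientation: [-3.141, -0.049, 0.0]
contact_force: [-2.6, 1.3, 3.6]
grip_width: -0.0003
gripper_force: 1.6
```

Call:
servo_tool --pt "0 0 0 0 0 -4 1" --pt "0 0 0 0 0 -8 1" --pt "0 0 0 0 0 -12 1" --pt "0 0 0 0 0 -16 1" --pt "0 0 0 0 0 -20 1"

```text
clock: 9.67
tcp_pos: [0.641, -0.2313, 0.1755]
orientation: [3.141, 0.049, 0.0]
contact_force: [-3.9, 0.3, 6.7]
grip_width: -0.0001
gripper_force: 3.1
```

Call:
servo_tool --pt "0 0 0 0 0 -2 1" --pt "0 0 0 0 0 -4 1" --pt "0 0 0 0 0 -5 1" --pt "0 0 0 0 0 -6 1" --pt "0 0 0 0 0 -7 1"

```text
clock: 10.08
tcp_pos: [0.6409, -0.2314, 0.1688]
orientation: [3.141, 0.049, 0.0]
contact_force: [-3.3, 1.7, 6.9]
grip_width: -0.0001
gripper_force: 3.5
```

Call:
servo_tool --pt "0 0 0 0 0 -1 1" --pt "0 0 0 0 0 -2 1" --pt "0 0 0 0 0 -3 1" --pt "0 0 0 0 0 -4 1" --pt "0 0 0 0 0 -5 1"

```text
clock: 10.5
tcp_pos: [0.641, -0.2314, 0.1649]
orientation: [3.141, 0.049, 0.001]
contact_force: [-6.3, 2.3, 13.8]
grip_width: -0.0002
gripper_force: 6.8
```

Call:
servo_tool --pt "0 0 0 0 0 -0.7 1" --pt "0 0 0 0 0 -1.4 1" --pt "0 0 0 0 0 -2 1" --pt "0 0 0 0 0 -2 1"

```text
clock: 10.83
tcp_pos: [0.641, -0.2313, 0.1629]
orientation: [3.141, 0.049, 0.001]
contact_force: [-6.0, 1.7, 12.7]
grip_width: -0.0002
gripper_force: 6.4
```

Call:
servo_tool --pt "0 0 0 0 0 -0.6 1" --pt "0 0 0 0 0 -1.2 1" --pt "0 0 0 0 0 -1.5 1" --pt "0 0 0 0 0 -1.5 1"

```text
clock: 11.17
tcp_pos: [0.641, -0.2314, 0.1615]
orientation: [3.141, 0.049, 0.001]
contact_force: [-6.6, 2.2, 13.2]
grip_width: -0.0005
gripper_force: 6.6
```

Call:
servo_tool --pt "0 0 0 0 0 -0.5 1" --pt "0 0 0 0 0 -1 1" --pt "0 0 0 0 0 -1 1"

```text
clock: 11.42
tcp_pos: [0.641, -0.2313, 0.1605]
orientation: [3.141, 0.049, 0.001]
contact_force: [-6.3, 2.2, 13.4]
grip_width: 0.0002
gripper_force: 6.7
```

Call:
servo_tool --pt "0 0 0 0 0 -0.5 1" --pt "0 0 0 0 0 -0.8 1" --pt "0 0 0 0 0 -0.8 1"

```text
clock: 11.67
tcp_pos: [0.6411, -0.2313, 0.16]
orientation: [3.141, 0.049, 0.001]
contact_force: [-8.1, 2.5, 15.8]
grip_width: 0.0002
gripper_force: 7.6
```

Call:
servo_tool --pt "0 0 0 0 0 -0.5 1" --pt "0 0 0 0 0 -0.8 1" --pt "0 0 0 0 0 -0.8 1"

```text
clock: 11.92
tcp_pos: [0.6411, -0.2314, 0.16]
orientation: [3.141, 0.049, 0.001]
contact_force: [-9.0, 2.2, 18.9]
grip_width: 0.0002
gripper_force: 9.6
```

The plunger has bottomed: z is steady at 0.160 while the force rises. I'll hold with slightly more push, then retreat.

Call:
servo_tool --pt "0 0 0 0 0 -0.5 1" --pt "0 0 0 0 0 -0.5 1" --pt "0 0 0 0 0 -0.5 1" --pt "0 0 0 0 0 -0.5 1" --pt "0 0 0 0 0 -0.5 1"

```text
clock: 12.33
tcp_pos: [0.6411, -0.2314, 0.1599]
orientation: [3.141, 0.049, 0.002]
contact_force: [-9.4, 3.8, 21.4]
grip_width: 0.0003
gripper_force: 10.8
```

Call:
servo_tool --pt "0 0 0 0 0 0 1" --pt "0 0 0 0 0 0 1" --pt "0 0 0 0 0 0 1" --pt "0 0 0 0 0 0 1" --pt "0 0 0 0 0 0 1"

```text
clock: 12.75
tcp_pos: [0.6411, -0.2314, 0.1599]
orientation: [3.141, 0.049, 0.002]
contact_force: [-10.0, 2.5, 22.1]
grip_width: 0.0001
gripper_force: 10.8
```

Call:
servo_tool --pt "0 0 0 0 0 8 1" --pt "0 0 0 0 0 18 1" --pt "0 0 0 0 0 30 1" --pt "0 0 0 0 0 45 1" --pt "0 0 0 0 0 70 1"

```text
clock: 13.17
tcp_pos: [0.64, -0.231, 0.2251]
orientation: [-3.14, -0.049, 0.005]
contact_force: [-0.1, -0.4, -0.4]
grip_width: 0.0
gripper_force: 0.0
```

Call:
servo_tool --pt "0 0 0 -35 -5 20 1" --pt "0 0 0 -75 -5 20 1" --pt "0 0 0 -115 -5 20 0" --pt "0 0 0 -155 -40 20 0" --pt "0 0 0 -190 -75 20 0"

```text
clock: 13.58
tcp_pos: [0.4637, -0.2917, 0.247]
orientation: [-3.141, -0.055, -0.002]
contact_force: [0.3, -1.0, -0.2]
grip_width: 0.0356
gripper_force: 0.0
```

Run:
```python
from h import *
p,d=r.grab_frame("side");q,d2=r.grab_frame("top")
np.savez("f.npz",p=p,q=q,d=d,d2=d2)
for n,im,dd in(("top",q,d2),("side",p,d)):
    for nm,f in(("or",orange),("red",red)):
        for c,s,m in blobs(f(im)):
            v,u=np.nonzero(m);print(n,nm,c,s,np.median(dep(n,u,v,dd),0).round(4),plane(n,*c,.032+.025 if nm=="or" else .2).round(4), cv2.minAreaRect(np.stack([u,v],1).astype(np.float32))[2])
# cover visible patch height, side view, before vs after
e=np.load("e.npz")
for nm,I,D in(("before",e["p"],e["d"]),("after",p,d)):
    print(nm,np.median(dep("side",*np.meshgrid(range(311,318),range(209,213)),D)[...,2]))
o=r.get_obs();print(o["tcp_pos"],o["contact_force"],o["grip_width"])
```

```text
top or [416.1 227.6] [412 212   9  33 225] [ 0.5229 -0.2349  0.0576] [ 0.5232 -0.235   0.057 ] 87.39744567871094
top or [389.1 325.3] [379 322  23   7 107] [ 0.2893 -0.1641  0.0237] [ 0.2909 -0.1599  0.057 ] 7.125016689300537
top or [244.3 335.7] [242 325   6  23 126] [0.2755 0.1884 0.0238] [0.276  0.1831 0.057 ] 90.0
top red [424.2 164.1] [413 153  23  23 403] [ 0.6403 -0.2306  0.2009] [ 0.6405 -0.2305  0.2   ] 26.56505012512207
side or [351.7 221.6] [339 217  27  10 112] [ 0.5208 -0.2304  0.0552] [ 0.5197 -0.2278  0.057 ] 15.255120277404785
side or [423.2 271.5] [418 265  11  13  60] [ 0.286  -0.1562  0.0221] [ 0.2779 -0.1192  0.057 ] 45.0
side or [379.9 372.5] [368 367  25  12 111] [0.269  0.1944 0.0216] [0.2607 0.2208 0.057 ] 21.801406860351562
side red [312.7 168.8] [304 164  18  11 160] [ 0.6365 -0.2215  0.198 ] [ 0.6349 -0.2189  0.2   ] 90.0
before 0.05087054542301772
after 0.044401348394415174
[ 0.45904709 -0.29909869  0.24699028] [ 0.39898165 -0.14549936  0.67302366] 0.05062605787316217
```

The plunger is back up (head at 0.200), the cover has dropped about 7 mm, and the holder is unmoved. Regrasping at the same pose.

Call:
servo_tool --pt "0 0 0 25 25 -20 0" --pt "0 0 0 50 50 -60 0" --pt "0 0 0 63 64 -100 0" --pt "0 0 0 63 64 -110 0" --pt "0 0 0 63 64 -110 0"

```text
clock: 14.1
tcp_pos: [0.5265, -0.2252, 0.1317]
orientation: [-3.137, -0.056, 0.011]
contact_force: [-0.6, -0.1, 0.1]
grip_width: 0.0855
gripper_force: 0.0
```

Call:
servo_tool --pt "0 0 0 0 0 -35 0" --pt "0 0 0 0 0 -65 0" --pt "0 0 0 0 0 -85 0" --pt "0 0 0 0 0 -97 0" --pt "0 0 0 0 0 -98 0"

```text
clock: 14.52
tcp_pos: [0.5267, -0.2294, 0.0376]
orientation: [-3.141, -0.047, 0.004]
contact_force: [-1.2, -0.9, -0.1]
grip_width: 0.0853
gripper_force: 0.0
```

Call:
servo_tool --pt "0 0 0 0 0 0 0" --pt "0 0 0 0 0 0 0"

```text
clock: 14.68
tcp_pos: [0.529, -0.2297, 0.0406]
orientation: [3.14, 0.048, 0.004]
contact_force: [0.5, -0.2, -0.5]
grip_width: 0.0855
gripper_force: 0.0
```

Call:
servo_tool --pt "0 0 0 -6 -6 -1 0" --pt "0 0 0 -6 -6 -1 0" --pt "0 0 0 -6 -6 -1 0"

```text
clock: 14.93
tcp_pos: [0.5216, -0.2359, 0.0388]
orientation: [3.14, 0.047, 0.002]
contact_force: [0.0, 0.8, -0.3]
grip_width: 0.0853
gripper_force: 0.0
```

Call:
servo_tool --pt "0 0 0 0 0 0 1" --pt "0 0 0 0 0 0 1" --pt "0 0 0 0 0 0 1" --pt "0 0 0 0 0 0 1" --pt "0 0 0 0 0 0 1"

```text
clock: 15.35
tcp_pos: [0.5219, -0.2347, 0.0379]
orientation: [-3.141, -0.05, -0.0]
contact_force: [0.3, 0.1, 0.1]
grip_width: 0.0255
gripper_force: 0.0
```

Call:
servo_tool --pt "0 0 0 0 0 0 1" --pt "0 0 0 0 0 0 1" --pt "0 0 0 0 0 0 1" --pt "0 0 0 0 0 0 1" --pt "0 0 0 0 0 0 1"

```text
clock: 15.77
tcp_pos: [0.5219, -0.2348, 0.038]
orientation: [3.141, 0.049, 0.0]
contact_force: [-0.8, 1.1, 3.1]
grip_width: 0.0171
gripper_force: 60.2
```

Call:
servo_tool --pt "0 0 0 0 0 8 1" --pt "0 0 0 0 0 15 1" --pt "0 0 0 -15 0 16 1" --pt "0 0 0 -40 0 16 1" --pt "0 0 0 -70 0 16 1"

```text
clock: 16.18
tcp_pos: [0.4529, -0.2347, 0.0546]
orientation: [3.14, 0.051, 0.004]
contact_force: [-0.3, -0.1, -2.0]
grip_width: 0.0165
gripper_force: 59.6
```

Call:
servo_tool --pt "0 0 0 -25 0 0 1" --pt "0 0 0 -38 0 10 1" --pt "0 0 0 -41 5 30 1" --pt "0 0 0 -41 25 55 1" --pt "0 0 0 -37 55 66 1"

```text
clock: 16.6
tcp_pos: [0.4147, -0.1824, 0.1225]
orientation: [3.139, 0.039, 0.004]
contact_force: [1.7, -0.3, -1.8]
grip_width: 0.0165
gripper_force: 59.6
```

Call:
servo_tool --pt "0 0 0 7 35 0 1" --pt "0 0 0 15 70 0 1" --pt "0 0 0 25 105 0 1" --pt "0 0 0 35 140 0 1" --pt "0 0 0 40 175 0 1"

```text
clock: 17.02
tcp_pos: [0.4559, -0.0031, 0.1207]
orientation: [-3.141, -0.049, -0.003]
contact_force: [1.0, -0.6, -1.5]
grip_width: 0.0163
gripper_force: 59.7
```

Call:
servo_tool --pt "0 0 0 0 35 0 1" --pt "0 0 0 0 70 0 1" --pt "0 0 0 0 105 0 1" --pt "0 0 0 0 140 0 1" --pt "0 0 0 0 160 0 1"

```text
clock: 17.43
tcp_pos: [0.4545, 0.1596, 0.1207]
orientation: [-3.139, -0.055, -0.002]
contact_force: [0.3, 1.4, -1.9]
grip_width: 0.0167
gripper_force: 59.6
```

Call:
servo_tool --pt "0 0 0 0 12 -15 1" --pt "0 0 0 0 21 -30 1" --pt "0 0 0 0 21 -45 1" --pt "0 0 0 0 21 -45 1" --pt "0 0 0 0 21 -45 1"

```text
clock: 17.85
tcp_pos: [0.4542, 0.1757, 0.0747]
orientation: [3.14, 0.049, -0.002]
contact_force: [0.2, -0.0, -2.0]
grip_width: 0.0166
gripper_force: 59.6
```

```bash
cat > m.py <<'E'
from h import *
from scipy.spatial.transform import Rotation as R
np.set_printoptions(precision=4,suppress=True)
p,d=r.grab_frame("side");q,d2=r.grab_frame("top");np.savez("g.npz",p=p,q=q,d=d,d2=d2)
o=r.get_obs();t=o["tcp_pos"];print(t,R.from_rotvec(o["orientation"]).as_matrix()[:2,:2],o["contact_force"])
w=t+[.1206,.0045,-.013+.02]
for n,im,dd in(("top",q,d2),("side",p,d)):
    cx,cy,fo,T=cam(n);k=np.linalg.inv(T)@np.r_[w,1];u,v=cx+fo*k[0]/-k[2],cy-fo*k[1]/-k[2];print(n,"expected cover px",u,v)
    x0,y0=int(u)-28,int(v)-26
    for th in(90,100,110,120,130):
        b=cover(im,(x0,y0,x0+56,y0+52),th)
        if b and b[1].prod()>150: print(th,b,plane(n,*b[0],w[2]));
E
python3 m.py
```

```text
[0.4553 0.1758 0.0758] [[ 0.9995  0.0304]
 [ 0.0304 -0.9995]] [ 0.1069 -0.125  -1.4121]
top expected cover px 242.6248597568155 208.3903099111487
90 (array([243.6142, 208.4055]), array([24.5347, 22.6483]), 88.63607025146484) [0.5758 0.178  0.0828]
100 (array([243.5632, 208.3799]), array([24.3369, 22.1509]), 88.9583740234375) [0.5759 0.1781 0.0828]
110 (array([243.5917, 208.4114]), array([21.75, 24.  ]), 0.0) [0.5758 0.1781 0.0828]
120 (array([243.5422, 208.4025]), array([23.4853, 21.6767]), 88.49256896972656) [0.5759 0.1782 0.0828]
130 (array([243.532 , 208.3916]), array([21.  , 23.25]), 0.0) [0.5759 0.1782 0.0828]
side expected cover px 258.10351594680435 303.79172211649274
90 (array([259.2702, 305.8717]), array([28.611 , 18.9934]), 18.79988670349121) [0.5702 0.1849 0.0828]
100 (array([259.2624, 305.8179]), array([28.3814, 18.6574]), 18.434946060180664) [0.5703 0.1847 0.0828]
110 (array([259.2653, 305.7795]), array([27.8396, 18.4266]), 19.025604248046875) [0.5704 0.1846 0.0828]
120 (array([259.2702, 305.734 ]), array([27.828, 18.025]), 18.43494987487793) [0.5704 0.1845 0.0828]
130 (array([259.2693, 305.6885]), array([27.3421, 17.7144]), 18.79988670349121) [0.5705 0.1844 0.0828]
```

Run:
```python
from h import *
from scipy.optimize import least_squares
np.set_printoptions(precision=4,suppress=True)
def circ(n,im,c0,du,rad=None,lo=-180,hi=180,R=(8,28)):
    g=cv2.GaussianBlur(cv2.cvtColor(im,cv2.COLOR_BGR2GRAY),(3,3),0).astype(np.float32);E=[]
    for a in np.radians(np.arange(lo,hi,5)):   # radial dark->light edge from c0, image angle (down positive)
        t=np.arange(R[0],R[1],.25);u=c0[0]+t*np.cos(a);v=c0[1]+t*np.sin(a)
        pr=cv2.remap(g,u[None].astype(np.float32),v[None].astype(np.float32),1)[0]
        i=np.flatnonzero(pr>75)
        if len(i): E.append((u[i[0]],v[i[0]]))
    E=np.array(E)-np.array(du);P=plane(n,E[:,0],E[:,1],.03)[:,:2]
    f=(lambda x:np.hypot(*(P-x[:2]).T)-x[2]) if rad is None else (lambda x:np.hypot(*(P-x[:2]).T)-rad)
    s=least_squares(f,[*P.mean(0),.045][:3 if rad is None else 2],loss="soft_l1",f_scale=.001)
    print(n,s.x,"n",len(E),"resid mm",np.round(np.median(np.abs(f(s.x)))*1e3,2),np.round(f(s.x)*1e3,0).astype(int));return s.x
S=np.load("side0.npz")["p"];T=np.load("top0.npz")["p"]
x=circ("side",S,(228,309.5),(0,0))
x=circ("side",S,(228,309.5),(1.2,2.0))
circ("side",S,(228,309.5),(1.2,2.0),lo=-75,hi=115)
for rr in(x[2],):circ("top",T,(246,180),(1,0),rad=rr,lo=-30,hi=120)
```

```text
side [0.6645 0.1844 0.0478] n 65 resid mm 0.49 [ 0 -1 -1 -1  0  0  0  0  0  1  0  1  1  0 -1  0  0 -1 -1 -1 -1 -1  0  0
  0  0  1  1  1  0 -1  0  0  0  1  0  0  0  1  1  0  0  0  0  0  0  0 -1
  0 -1  0 -1  0 -1 -1 -1 -1  0  1  3  2  2  2  1  0]
side [0.6707 0.1801 0.0481] n 65 resid mm 0.5 [ 0 -1 -1 -1  0  0  0  0  0  1  0  1  1  0 -1  0  0 -1 -1 -1 -1 -1  0  1
  0  0  1  1  1  0 -1  0  0  0  1  0  0  0  1  1  0  0  0  0  0  0  0 -1
  0 -1  0 -1  0 -1 -1 -1 -1  0  1  3  2  2  2  1  0]
side [0.6698 0.1794 0.0474] n 38 resid mm 0.26 [ 0  0  0  0  1  0  0  0  1  1 -1 -1 -1 -1  0  0  0  0  0  1  1  0  0  0
  0  0  0  0  0  0 -1  0  0  0  0  0  0  0]
top [0.6673 0.1849] n 30 resid mm 0.26 [-1 -1  0  0  0  0  0  1  1  1  0  0  0  0  0  0 -1  0  0  0  0  0  0  0
  0  0  0  0  0  0]
```

The disc circle fits well in both views (radius 48 mm), giving a stage spot of about (0.6685, 0.1825). Sliding in.

Call:
servo_tool --pt "0 0 0 25 1 0 1" --pt "0 0 0 50 2 -5 1" --pt "0 0 0 75 2 -10 1" --pt "0 0 0 89 2 -15 1" --pt "0 0 0 92 2 -18 1"

```text
clock: 18.37
tcp_pos: [0.5506, 0.1774, 0.0579]
orientation: [-3.14, -0.044, -0.006]
contact_force: [0.2, -1.1, -0.7]
grip_width: 0.0167
gripper_force: 59.6
```

Call:
servo_tool --pt "0 0 0 0 0 0 1" --pt "0 0 0 0 0 -6 1" --pt "0 0 0 0 0 -10 1" --pt "0 0 0 0 0 -10 1" --pt "0 0 0 0 0 -10 1"

```text
clock: 18.78
tcp_pos: [0.5458, 0.1782, 0.0467]
orientation: [3.141, 0.05, -0.002]
contact_force: [-0.3, 0.8, -1.4]
grip_width: 0.0168
gripper_force: 59.6
```

```bash
python3 m.py
```

```text
[0.5465 0.1783 0.0471] [[ 0.9995  0.0317]
 [ 0.0317 -0.9995]] [ 0.3224 -0.0957 -1.4936]
top expected cover px 243.07464864264466 173.9908256029396
90 (array([249.0246, 178.1725]), array([13.2917, 14.5568]), 52.43141174316406) [0.6562 0.1684 0.0541]
side expected cover px 224.83978261110957 300.84647008013326
90 (array([226.024 , 302.8554]), array([26.8794, 17.7878]), 18.434947967529297) [0.661  0.1872 0.0541]
100 (array([225.5368, 301.8927]), array([13.5282, 17.8885]), 63.43495178222656) [0.6637 0.185  0.0541]
110 (array([225.6706, 301.7451]), array([13.435, 15.026]), 45.0) [0.6637 0.1845 0.0541]
120 (array([225.6828, 301.7218]), array([11.096 , 15.9467]), 75.96376037597656) [0.6637 0.1844 0.0541]
```

The side view shows the cover within about 3 mm of the disc centre, so I only need to nudge +1 mm and lower.

Call:
servo_tool --pt "0 0 0 1 0 -2 1" --pt "0 0 0 1 0 -3.5 1" --pt "0 0 0 1 0 -4 1" --pt "0 0 0 1 0 -4 1"

```text
clock: 19.22
tcp_pos: [0.548, 0.1782, 0.0431]
orientation: [-3.141, -0.049, -0.0]
contact_force: [-1.0, 0.3, 0.7]
grip_width: 0.0161
gripper_force: 59.9
```

Call:
servo_tool --pt "0 0 0 0 0 -0.5 1" --pt "0 0 0 0 0 -0.5 1"

```text
clock: 19.38
tcp_pos: [0.548, 0.1782, 0.043]
orientation: [3.141, 0.049, 0.001]
contact_force: [-1.6, -1.2, 5.7]
grip_width: 0.0165
gripper_force: 60.8
```

Down on the base. Release and retreat.

Call:
servo_tool --pt "0 0 0 0 0 0.3 0.5" --pt "0 0 0 0 0 0.3 0" --pt "0 0 0 0 0 0.3 0" --pt "0 0 0 0 0 0.3 0" --pt "0 0 0 0 0 0.3 0"

```text
clock: 19.8
tcp_pos: [0.5478, 0.1782, 0.0426]
orientation: [3.141, 0.049, -0.0]
contact_force: [-0.3, -0.6, -0.1]
grip_width: 0.0762
gripper_force: 0.0
```

Call:
servo_tool --pt "0 0 0 0 0 0 0" --pt "0 0 0 0 0 20 0" --pt "0 0 0 0 0 45 0" --pt "0 0 0 -20 0 80 0" --pt "0 0 0 -45 -15 110 0"

```text
clock: 20.22
tcp_pos: [0.5037, 0.1663, 0.1542]
orientation: [-3.138, -0.053, -0.003]
contact_force: [0.0, 0.6, 0.7]
grip_width: 0.0856
gripper_force: 0.0
```

Call:
servo_tool --pt "0 0 0 -20 -40 30 0" --pt "0 0 0 -40 -80 60 0" --pt "0 0 0 -50 -120 70 0" --pt "0 0 0 -50 -160 70 0" --pt "0 0 0 -50 -190 70 0"

```text
clock: 20.63
tcp_pos: [0.4529, -0.0193, 0.2239]
orientation: [-3.141, -0.052, -0.005]
contact_force: [0.9, -0.7, -0.8]
grip_width: 0.0854
gripper_force: 0.0
```

Call:
servo_tool --pt "0 0 0 0 0 0 0" --pt "0 0 0 0 0 0 0" --pt "0 0 0 0 0 0 0"

```text
clock: 20.88
tcp_pos: [0.4533, -0.0178, 0.2221]
orientation: [-3.141, -0.049, -0.0]
contact_force: [0.6, 0.3, 0.3]
grip_width: 0.0851
gripper_force: 0.0
```

Run:
```python
from h import *
np.set_printoptions(precision=4,suppress=True)
p,d=r.grab_frame("side");q,d2=r.grab_frame("top")
cv2.imwrite("pics/z.png",np.hstack([cv2.resize(p[240:360,160:280],None,fx=3.3,fy=3.3,interpolation=3),cv2.resize(q[130:250,180:300],None,fx=3.3,fy=3.3,interpolation=3)]))
for n,im,dd in(("top",q,d2),("side",p,d)):
    for nm,f in(("or",orange),("red",red)):
        for c,s,m in blobs(f(im),50):
            v,u=np.nonzero(m);print(n,nm,c,np.median(dep(n,u,v,dd),0))
for th in(80,90,100): b=cover(p,(196,274,252,330),th);print(b, b and plane("side",*(b[0]-[1.2,2.0]),.05))
o=r.get_obs();print(o["tcp_pos"],o["contact_force"],o["clock"])
```

```text
top or [245.4 220.9] [0.5486 0.1775 0.0623]
top or [395.4 326.1] [ 0.2871 -0.1813  0.0236]
top or [244.1 335.9] [0.2735 0.1886 0.0239]
top red [424.3 164. ] [ 0.6405 -0.2308  0.2008]
side or [424.2 270.9] [ 0.2847 -0.159   0.0219]
side or [270.  315.8] [0.5434 0.1836 0.0604]
side or [379.8 372.5] [0.2688 0.1939 0.0215]
side red [312.6 168.7] [ 0.6357 -0.2213  0.1983]
(array([225.3456, 303.5118]), array([26.7819, 18.0321]), 18.824710845947266) [0.6699 0.1822 0.05  ]
(array([225.4114, 303.5367]), array([26.0569, 17.4605]), 18.886085510253906) [0.6697 0.1822 0.05  ]
(array([224.9645, 302.4491]), array([17.  , 12.75]), 0.0) [0.6726 0.1796 0.05  ]
[ 0.4534 -0.0167  0.2219] [-0.3432  0.5281  1.0733] 20.9833
```

View pics/z.png

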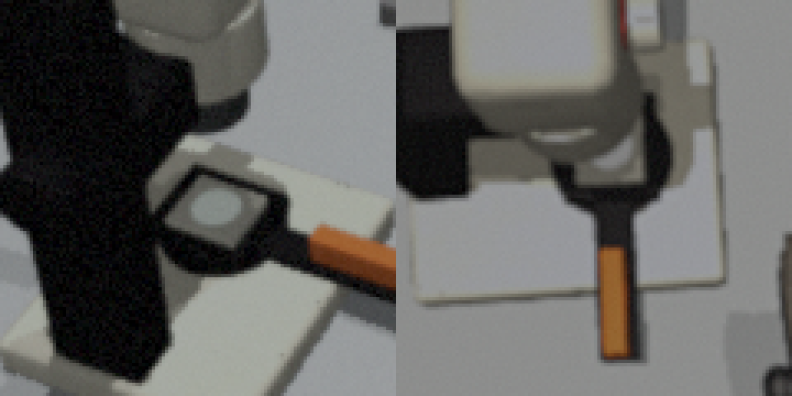

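The holder lies flat with its cover at about (225.4,303.5) in the side view, within about 3 mm of the disc centre. The gripper is clear, so I'm handing in.

```bash
python3 -c "
from bench import r
print(r.hand_in())"
```

```text
the job is handed in; nothing more can be done
None
```

The job is handed in at about 21 s, with no verdict shown: the cover was pressed home, the plunger sprang back up, and the holder lies flat and released on the microscope base, its window about 3 mm from the optical axis by my camera measurements.

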